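Load a damper into the test chamber through its sprung flap

TASK

Load the damper into the blue test chamber, heavy steel head first. Lay it on the loading tray with its head under the orange flap, so that the damper itself holds the flap open, and let go of it; then take it again at the eye end and push it straight in until the flap springs fully shut behind its body, with the rod coming out through the flap's notch and the eye left outside. Leave the spanner, the tape roll and the flange where they are.

Things in the scene. Friction and masses are not known exactly. Their poses are not given: they have to be found in the camera images.
- chamber: Blue test chamber fixed to the bench: clear roof, orange flap at its mouth, grey control unit 80 mm high as its back. 130 mm wide, 72 high, the space inside 120 wide and 175 deep. Origin: on the bench under the middle of the mouth; x points inward (push direction), z up. Side walls and roof begin at the mouth, x = 0; floor 4 mm above the bench, headroom 64 mm.
- mouth (a point): Middle of the mouth at floor level, 4 mm above the bench, axes as the chamber. The flat aluminium loading tray, 110 mm wide, without rails, runs from here 150 mm out to -x; its top is level with this point and goes on as the chamber floor.
- flap (a joint): Orange flap 116 mm wide, hanging 54 mm from its hinge at chamber x = 0, z = 62 mm, with a notch for the rod at the middle of its lower edge, 32 mm wide and high. 0 rad: shut, upright. Swings inward and up only, to 1.5 rad (value grows); a spring always shuts it (about 1 N at its edge). It can drop shut once the damper's rear cap is 54 mm or more past the mouth and the rod is in line with the notch.
- damper_mid (a point): Half-way along the 200 mm of the loose damper and half-way up its 42 mm; 0.5 to 0.9 kg. x points along it to the head, z up. Steel head 56 wide x 42 high, x = 72 to 100 mm; black round tube, 40 mm diameter, x = 28 to 72; aluminium rear cap 56 x 42 mm, x = 12 to 28; bare steel rod, 12 mm diameter, x = -72 to 12; then the eye. It balances at about x = 49 mm and lies on head and rear cap.
- damper_eye (a point): Centre of the damper's eye at the end of the rod, 86 mm behind damper_mid, same axes: an upright aluminium disc, 28 mm diameter, black bush, its flat faces 22 mm apart (across y), free to grip from above but far from the balance point. As the damper lies, the eye hangs 7 mm clear of the surface.
- damper_head (a point): Middle of the flat end face of the damper's steel head, 100 mm ahead of damper_mid, same axes.
- spanner: Steel spanner, 190 mm long, lying flat near the work: leave alone. Origin under its middle, x along it.
- tape: Yellow tape roll, 100 mm across, 25 high, lying flat: leave alone. Origin under its centre.
- flange: Round steel flange plate, 100 mm across, 12 thick, lying flat: leave alone. Origin under its centre.
Mind the look-alikes: they are no part of the job. What is shaped like the part that bears damper_mid but turquoise is not meant.

How it is judged:
By the outcome, as a careful person would: the job done as asked, in the order asked, and still so for the second after the job is handed in, with the robot touching nothing.
It also fails if it takes over 58 s, if anything falls off the work surface, if the arm or the gripper's body presses on something with over 40 N, if the wrist force passes 120 N, or if a joint passes its speed limit or range.

ROBOT

A 6-joint arm with a two-finger parallel gripper is mounted at the origin on the work surface. World frame = base frame: x ahead of the robot, y to its left, z up, the work surface at z = 0. Lengths are in m, angles in rad, forces in N, time in s.
With the tool pointing down it reaches from about 0.3 to 0.775 m from the base axis. Payload 14.6 kg.
Tool frame: the origin (TCP) lies midway between the tips of the shut fingers; the grasp point (between the pads) lies 19 mm behind it (ctrl.grip_depth is the z of the grasp point in the tool frame, in m); z points along the fingers, y is the line along which they close (so a half turn about z gives the same grasp; the last joint's range is limited). The gripper opens to 94 mm and grips with 3 to 60 N. Pads are 16 mm wide; open, the fingers measure 119 mm over their backs; the gripper's body (75 mm by 177 mm) begins 78 mm behind the grasp point.
Start: joints at [1.105, 0.3, 1.521, -0, 1.321, -0.067], TCP at [0.214, 0.507, 0.176] pointing down, gripper open.
Joint ranges: [-3.03, 3.03], [-0.79, 2.21], [0.23, 2.52], [-1.04, 4.18], [0, 3.07], [-2.55, 2.55]. Speed limits (rad/s): [2.22, 2.22, 2.57, 3.14, 3.14, 3.14].

INTERFACE

Orientations are given as [roll, pitch, yaw] about the fixed x, y, z axes, in that order (R = Rz(yaw) Ry(pitch) Rx(roll)).
In Python, from station import ctrl gives the robot as it stands. The module is installed in compiled form; this text tells all that it offers.
- The arm moves only by the tool carry_out, never from a script. Its argument "commands" is a list of rows, each a list of 3 entries, a list of its own where there are three numbers: the closure, from 0 (fully open) to 1 (shut), then the shift along the tool's x, y, z in mm, then the turn, a rotation vector about the tool's x, y, z in rad. In form: [[gripper, [tx, ty, tz], [wx, wy, wz]], ...]. A call has 1 to 10 rows; each row shifts and turns the commanded pose from where the row before left it, along the tool's axes as they then stand; what a row does not reach is not made up. A row lasts 1/8 s, in which the tool goes at most 62.5 mm and 10.7 degrees, less where a joint would pass 70% of its speed; a pose out of reach is approached as far as the arm can. A call with a gripper value outside its range is refused whole. The fingers move at their own pace and stop on an object; "squeeze" is the grip in N (left out, the last holds). Time passes only in rows, so rows that do not move let the fingers close. It gives the time, the measured TCP pose, the force, the opening and the grip force at its end, in the units of the state.
- ctrl.get_obs(): the state, without advancing time (a new reading comes with each control period).
- ctrl.camera(name): name is "scene" or "top"; returns a dict with "img" (400x640x3 uint8, blue, green, red), "camera_matrix" (3x3 intrinsics, pixels), "rvec" (rotation vector, rad) and "tvec" (3), from world to camera coordinates, as OpenCV has them. Camera axes: x right, y down, z forward; pixel columns grow to the right and rows downward; lengths in m; the calibration is good to about 2 mm. A picture is of the moment at which its call begins. There is no depth.
- ctrl.hand_in(): hands the job in; it is judged then, once.
Trained networks look in the newest picture that a camera, given by its name, has taken for a name from the list of things; names that differ only in an ending like _2 or _b are one class to them, and where a whole thing is asked for, a point or a joint stands for the part that bears it (a point fixed in the world has none). Each returns a list of dicts, best first, with "score" (0 to 1); they miss things now and then, are a little off and sometimes report something else, mostly with a low value. They report only what shows in the picture. A call takes as long as a camera call. They do not tell look-alikes from the thing itself.
- ctrl.outline_of(thing, camera): "region" (400x640 bool, what is visible of it).
- ctrl.place_of(thing, camera): "at" ([x, y, z] in m, in world coordinates, good to about 4 mm: a listed point, or the origin of a listed thing).
The state is a dict: "time_s": time; "qpos": joint angles; "joint_vel": joint speeds; "tau": joint torques, N m; "ee_pos": TCP position; "eef_rot": TCP orientation; "force": force on the tool from outside, world axes, zero at the start; "moment": the same for the moment, N m; "grip_width": finger opening in m; "grip_force": force on a finger pad.
Only numpy, scipy, OpenCV 4.12 (cv2) and the standard library are available. Lean on these libraries where they do the work, as an engineer would, in place of code of your own. Each camera call takes 0.05 s, during which the arm holds its last target. There are 200 camera calls.

## Working session

There is one attempt and no reset: what is moved stays moved. The work goes in short steps, Python scripts to look and compute and a tool call to move; the robot and the scene stay as the last step left them, time stands still between calls to the robot, and variables do not carry over. Pictures are saved under pics/ and viewed, at most 10 in all, crops included, and the job is handed in when it is done.

Besides the shell and the picture viewer there is one more tool, called after "Emit:" as name(argument=value, ...), one argument or row to a line, values as JSON. carry_out: Moves the arm, as the interface text tells. Its arguments: {"type":"object","properties":{"commands":{"type":"array","items":{"type":"array"}},"squeeze":{"type":"number"}},"required":["commands"]}

```bash
mkdir -p pics
cat > h.py <<'E'
import numpy as np, cv2
from station import ctrl
def save(cam,name,box=None,scale=1):
    c=ctrl.camera(cam); im=c["img"].copy()
    if box: im=im[box[1]:box[3],box[0]:box[2]]
    if scale!=1: im=cv2.resize(im,None,fx=scale,fy=scale,interpolation=cv2.INTER_CUBIC)
    cv2.imwrite("pics/"+name,im); return c
def proj(c,p):
    return cv2.projectPoints(np.float64(p).reshape(-1,1,3),c["rvec"],c["tvec"],c["camera_matrix"],None)[0].reshape(-1,2)
def back(c,px,z):
    R=cv2.Rodrigues(np.float64(c["rvec"]))[0]; t=np.float64(c["tvec"]).reshape(3)
    px=np.float64(px).reshape(-1,2); d=np.c_[px,np.ones(len(px))]@np.linalg.inv(c["camera_matrix"]).T@R
    o=-R.T@t; return o+d*((z-o[2])/d[:,2])[:,None]
E
cat > a.py <<'E'
from h import *
for cam in("top","scene"):
    c=save(cam,cam+"0.png")
    for th in("chamber","mouth","damper_mid","damper_eye","damper_head","spanner","tape","flange"):
        for r in ctrl.place_of(th,cam)[:3]:
            print(cam,th,round(r["score"],2),np.round(r["at"],3),proj(c,r["at"])[0].round())
print(ctrl.get_obs())
E
python3 a.py
```

```text
top chamber 0.56 [ 0.605 -0.093 -0.002] [369. 177.]
top mouth 0.76 [ 0.599 -0.091  0.001] [368. 179.]
top mouth 0.47 [ 0.703  0.221 -0.001] [273. 148.]
top damper_mid 0.96 [0.471 0.218 0.02 ] [272. 217.]
top damper_mid 0.9 [0.552 0.474 0.019] [192. 191.]
top damper_mid 0.69 [0.282 0.291 0.02 ] [246. 278.]
top damper_eye 0.88 [0.207 0.239 0.026] [262. 304.]
top damper_eye 0.67 [0.438 0.135 0.02 ] [298. 227.]
top damper_eye 0.55 [0.584 0.55  0.022] [169. 182.]
top damper_head 0.77 [0.506 0.308 0.021] [243. 206.]
top damper_head 0.61 [0.356 0.35  0.019] [228. 254.]
top damper_head 0.58 [0.499 0.383 0.023] [219. 208.]
top spanner 0.66 [0.702 0.223 0.001] [273. 148.]
top tape 0.95 [ 0.403 -0.351 -0.001] [452. 239.]
top flange 0.88 [ 0.638 -0.386 -0.005] [457. 168.]
scene chamber 0.69 [ 0.604 -0.088 -0.003] [301. 270.]
scene damper_mid 0.88 [0.547 0.478 0.02 ] [459. 171.]
scene damper_mid 0.76 [0.469 0.213 0.022] [370. 186.]
scene damper_mid 0.69 [0.275 0.287 0.026] [354. 141.]
scene damper_eye 0.9 [0.587 0.548 0.023] [486. 170.]
scene damper_eye 0.74 [0.441 0.137 0.018] [343. 191.]
scene 
[... 304 characters left out ...]
85. 340.]
{'time_s': 0.9, 'qpos': array([ 1.10536400e+00,  2.99878141e-01,  1.52103424e+00,  1.89062625e-05,
        1.32073663e+00, -6.65737897e-02]), 'joint_vel': array([-1.20788001e-03, -5.52613308e-04,  4.40454959e-05,  1.33510564e-03,
       -4.48894270e-04,  2.19288442e-03]), 'tau': array([ 7.19498203e-04, -5.31650984e+01, -3.52917588e+01,  7.08639901e-02,
        2.12690828e-02,  4.73752664e-05]), 'ee_pos': array([0.21357031, 0.50680295, 0.17634308]), 'eef_rot': array([-3.14153764e+00, -2.20263901e-05,  2.74272944e+00]), 'force': array([ 0.29732318, -0.13238716, -0.88775253]), 'moment': array([-0.0085827 ,  0.01414804, -0.0008289 ]), 'grip_force': 0.0, 'grip_width': 0.094170530364137}
```

View pictures.

View pics/top0.png

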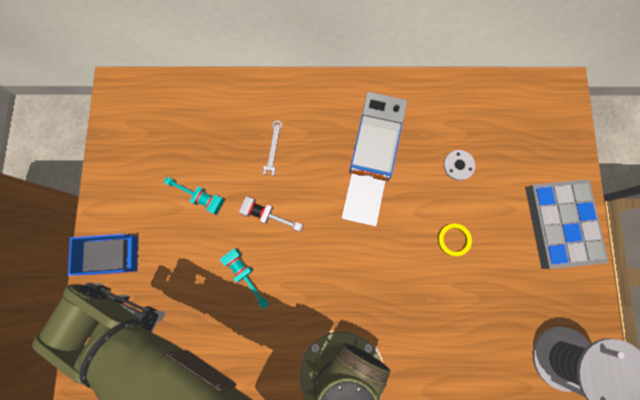

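View pics/scene0.png

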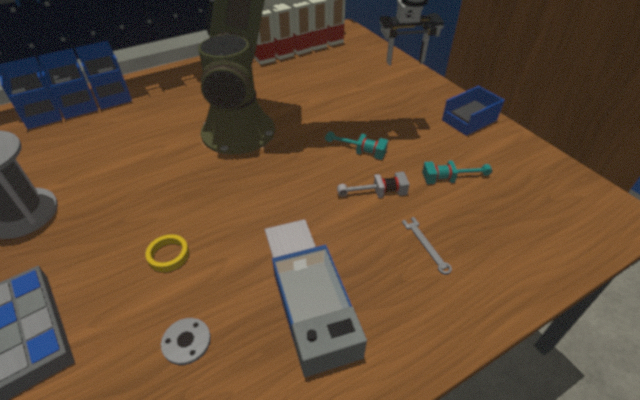

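Run:
```python
from h import *
im=cv2.imread("pics/top0.png")[85:240,225:425]
cv2.imwrite("pics/crop1.png",cv2.resize(im,None,fx=3.8,fy=3.8,interpolation=cv2.INTER_CUBIC))
c=ctrl.camera("top")
R=cv2.Rodrigues(np.float64(c["rvec"]))[0];print("cam pos",-R.T@np.float64(c["tvec"]).reshape(3),c["camera_matrix"])
im=c["img"]
# tray: bright low-saturation
m=((im.min(2)>200)).astype(np.uint8); m[:175]=0; m[230:]=0; m[:,:335]=0; m[:,395:]=0
cs,_=cv2.findContours(m,0,2); k=max(cs,key=cv2.contourArea); r=cv2.minAreaRect(k); b=cv2.boxPoints(r)
print(cv2.contourArea(k),b, back(c,b,0.004).round(4))
e=k.reshape(-1,2); print(back(c,cv2.approxPolyDP(k,3,True).reshape(-1,2),0.004).round(4),cv2.approxPolyDP(k,3,True).reshape(-1,2))
```

```text
cam pos [0.30747866 0.05002482 1.17932986] [[371.91522175   0.         324.35013749]
 [  0.         371.91522175 200.75733024]
 [  0.           0.           1.        ]]
1490.0 [[341.58743 217.81535]
 [351.97055 172.12968]
 [385.59726 179.77211]
 [375.21414 225.45778]] [[ 0.4705 -0.0033  0.004 ]
 [ 0.6209 -0.0381  0.004 ]
 [ 0.5955 -0.147   0.004 ]
 [ 0.4463 -0.1099  0.004 ]]
[[ 0.6112 -0.0381  0.004 ]
 [ 0.4732 -0.0047  0.004 ]
 [ 0.4478 -0.1093  0.004 ]
 [ 0.5914 -0.1417  0.004 ]] [[352 175]
 [342 217]
 [375 225]
 [384 181]]
```

View pics/crop1.png

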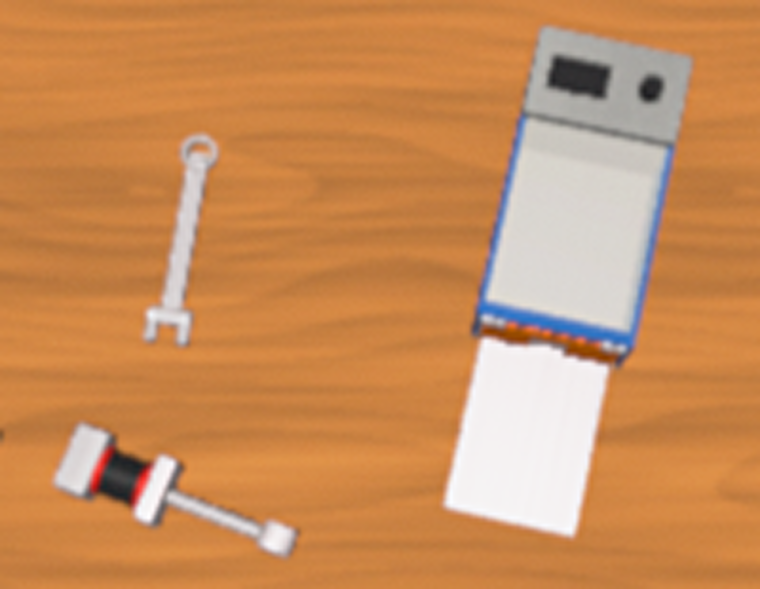

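```bash
cat >> h.py <<'E'
def plan(xyz,yaw,n,cur=None):
    "rows (mm, rad) from the measured pose to a tool-down pose: shift in the present tool axes"
    o=ctrl.get_obs() if cur is None else cur
    a=o["eef_rot"][2]; d=(np.array(xyz)-o["ee_pos"])*1000
    t=np.array([d[0]*np.cos(a)+d[1]*np.sin(a), d[0]*np.sin(a)-d[1]*np.cos(a), -d[2]])
    w=-((yaw-a+np.pi)%(2*np.pi)-np.pi)
    print("total",t.round(1),"wz",round(w,4),"per row",(t/n).round(2),round(w/n,4))
E
python3 - <<'E'
from h import *
c=ctrl.camera("top")
p=np.array([[362.4,116.05],[351.8,163.9],[401.8,123.2],[392.1,171.8]])
w=back(c,p,.072); print(w.round(4))
for i in(0,2):
    d=w[i]-w[i+1]; print(np.degrees(np.arctan2(d[1],d[0])))
k=back(c,[[367.6,92.1],[407.1,100.3]],.08); d=k[0]-k[1];print(k.round(4),np.degrees(np.arctan2(-d[0],d[1])), np.linalg.norm(d))
m=np.array([.604,-.091]); 
for y in (-13,-13.5):
    y=np.radians(y);u=np.array([np.cos(y),np.sin(y)]);v=np.array([-u[1],u[0]])
    P=lambda x,yy,z:[*(m+u*x+v*yy),z]
    print(proj(c,[P(-150,0,0) if 0 else P(-.15,.055,.004),P(-.15,-.055,.004),P(0,.065,.072),P(0,-.065,.072),P(.175,.065,.08),P(.175,-.065,.08)]).round(1).tolist())
plan([.489,.263,.120],1.198,9)
E
```

```text
[[ 0.7857 -0.0681  0.072 ]
 [ 0.6289 -0.0328  0.072 ]
 [ 0.7621 -0.1917  0.072 ]
 [ 0.604  -0.1563  0.072 ]]
-12.672075700852881
-12.637115557980389
[[ 0.8632 -0.085   0.08  ]
 [ 0.8355 -0.2095  0.08  ]] -12.54086557364461 0.12749052703793678
[[341.7, 217.9], [375.5, 225.7], [350.2, 167.1], [391.6, 176.4], [362.3, 114.0], [403.0, 122.9]]
[[341.3, 217.7], [375.1, 225.8], [350.2, 166.9], [391.6, 176.6], [362.8, 113.9], [403.4, 123.1]]
total [-348.5 -117.7   56.3] wz 1.5448 per row [-38.72 -13.08   6.26] 0.1716
```

Emit:
carry_out(
  commands=[
    [0,[0,0,0],[0,0,0.1717]],
    [0,[0,0,0],[0,0,0.1717]],
    [0,[0,0,0],[0,0,0.1717]],
    [0,[0,0,0],[0,0,0.1717]],
    [0,[0,0,0],[0,0,0.1717]],
    [0,[0,0,0],[0,0,0.1717]],
    [0,[0,0,0],[0,0,0.1717]],
    [0,[0,0,0],[0,0,0.1717]],
    [0,[0,0,0],[0,0,0.1717]],
    [0,[0,0,0],[0,0,0]],
  ],
  squeeze=40,
)

```text
time_s: 2.25
ee_pos: [0.2136, 0.5068, 0.1763]
eef_rot: [3.142, -0.0, 1.199]
force: [-0.8, -0.2, -0.3]
grip_width: 0.0941
grip_force: 0.0
```

Run:
```python
from h import *
plan([.489,.263,.120],1.198,8)
```

```text
total [-127.   345.2   56.3] wz 0.0006 per row [-15.87  43.15   7.04] 0.0001
```

Emit:
carry_out(
  commands=[
    [0,[-15.9,43.1,7],[0,0,0]],
    [0,[-15.9,43.1,7],[0,0,0]],
    [0,[-15.9,43.1,7],[0,0,0]],
    [0,[-15.9,43.1,7],[0,0,0]],
    [0,[-15.9,43.1,7],[0,0,0]],
    [0,[-15.9,43.1,7],[0,0,0]],
    [0,[-15.9,43.1,7],[0,0,0]],
    [0,[-15.9,43.1,7],[0,0,0]],
    [0,[0,0,0],[0,0,0]],
  ],
)

```text
time_s: 3.38
ee_pos: [0.4896, 0.2606, 0.1196]
eef_rot: [-3.141, 0.001, 1.199]
force: [-1.0, 0.4, 0.0]
grip_width: 0.0939
grip_force: 0.0
```

Run:
```python
from h import *
c=save("scene","s1.png",(300,100,500,250),4)
for th in("damper_mid","damper_eye","damper_head"):
    for r in ctrl.place_of(th,"scene")[:3]: print(th,round(r["score"],2),np.round(r["at"],3))
o=ctrl.get_obs();print(o["ee_pos"],proj(c,o["ee_pos"]))
plan([.489,.263,.004],1.198,4)
```

```text
damper_mid 0.84 [0.545 0.475 0.022]
damper_mid 0.76 [0.467 0.214 0.02 ]
damper_mid 0.59 [0.276 0.291 0.022]
damper_eye 0.91 [0.582 0.548 0.022]
damper_eye 0.89 [0.441 0.134 0.021]
damper_eye 0.74 [ 0.607 -0.089 -0.   ]
damper_head 0.85 [0.359 0.349 0.021]
damper_head 0.83 [0.508 0.313 0.015]
damper_head 0.76 [0.5   0.381 0.023]
[0.48769351 0.26334331 0.12056988] [[392.787432   157.22860882]]
total [  0.2   1.3 116.6] wz 0.0021 per row [ 0.04  0.34 29.14] 0.0005
```

View pics/s1.png

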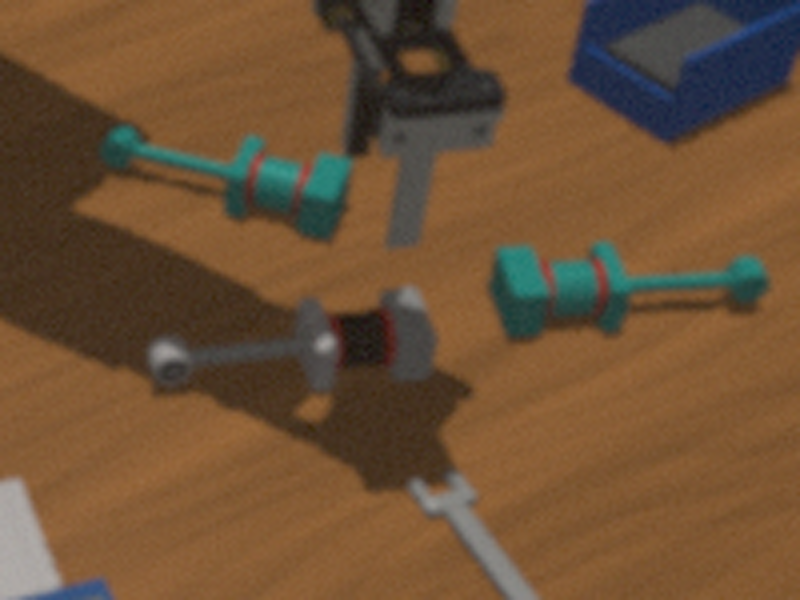

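Emit:
carry_out(
  commands=[
    [0,[0,0,20],[0,0,0]],
    [0,[0,0,20],[0,0,0]],
    [0,[0,1,20],[0,0,0]],
  ],
)

```text
time_s: 3.95
ee_pos: [0.4886, 0.2633, 0.0601]
eef_rot: [3.141, -0.001, 1.2]
force: [0.3, -0.5, -0.1]
grip_width: 0.0943
grip_force: 0.0
```

Run:
```python
from h import *
c=save("scene","s2.png",(340,140,440,215),8)
print(proj(c,[.489,.263,.021]),back(c,[390.7,184.5],.021)); plan([.489,.263,.004],1.198,3)
```

```text
[[388.71295021 184.54008354]] [[0.49176198 0.26799474 0.021     ]]
total [ 0.9  1.2 53.5] wz 0.0022 per row [ 0.29  0.41 17.85] 0.0007
```

View pics/s2.png

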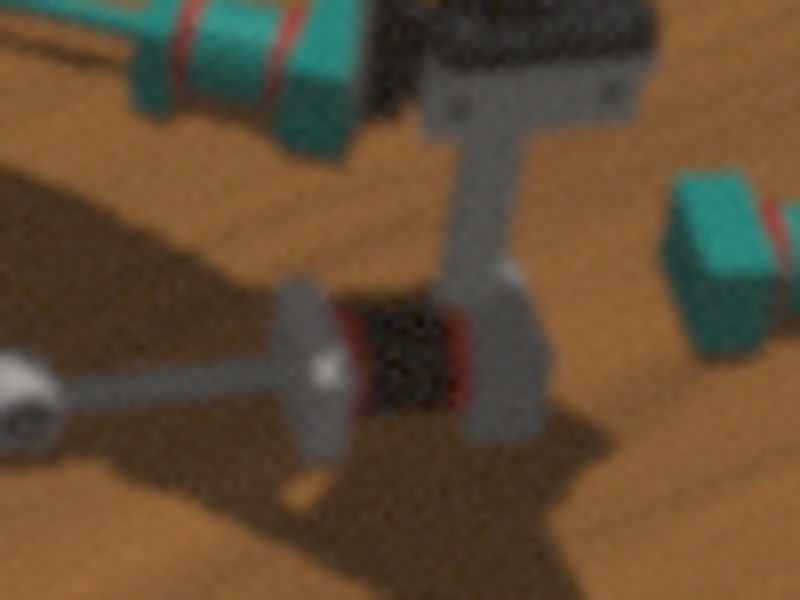

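Run:
```python
from h import *
c=ctrl.camera("scene"); o=ctrl.get_obs(); print(o["ee_pos"])
a=o["eef_rot"][2]; ty=np.array([np.sin(a),-np.cos(a),0]);u=np.array([np.cos(a),np.sin(a),0])
for s in(1,-1): 
  p=o["ee_pos"]+s*.047*ty; q=proj(c,[p,p+[0,0,.04]]); print(q.round(1),((q-[340,140])*8).round())
m=np.array([.471,.2167,0])
for x,z in((72,.042),(100,.042),(28,.042),(12,.042),(-86,.021)): print(x,((proj(c,m+u*x/1000+[0,0,z])-[340,140])*8).round())
```

```text
[0.48766981 0.26266581 0.05883757]
[[394.7 185.8]
 [396.6 174.8]] [[438. 366.]
 [453. 278.]]
[[385.3 163.7]
 [386.9 152.8]] [[363. 190.]
 [375. 102.]]
72 [[458. 306.]]
100 [[534. 297.]]
28 [[337. 320.]]
12 [[293. 325.]]
-86 [[ 18. 399.]]
```

Emit:
carry_out(
  commands=[
    [0,[0.5,0.5,18],[0,0,0]],
    [0,[0.5,0,18],[0,0,0]],
    [0,[0,0,18],[0,0,0]],
    [0,[0,0,0],[0,0,0]],
    [1,[0,0,0],[0,0,0]],
    [1,[0,0,0],[0,0,0]],
    [1,[0,0,0],[0,0,0]],
    [1,[0,0,0],[0,0,0]],
    [1,[0,0,0],[0,0,0]],
    [1,[0,0,0],[0,0,0]],
  ],
  squeeze=40,
)

```text
time_s: 5.3
ee_pos: [0.49, 0.263, 0.0064]
eef_rot: [3.142, -0.0, 1.197]
force: [-0.1, 0.5, 1.1]
grip_width: 0.0374
grip_force: 0.0
```

Emit:
carry_out(
  commands=[
    [1,[0,0,0],[0,0,0]],
    [1,[0,0,0],[0,0,0]],
  ],
)

```text
time_s: 5.55
ee_pos: [0.4901, 0.2635, 0.0078]
eef_rot: [-3.142, -0.001, 1.197]
force: [-14.0, -2.4, 34.1]
grip_width: 0.02
grip_force: 36.5
```

Run:
```python
from h import *
c=save("scene","s3.png",(340,140,440,215),6); c2=ctrl.camera("top")
im=cv2.imread("pics/s3.png"); b=cv2.resize(c2["img"][180:240,220:320],None,fx=6,fy=6,interpolation=cv2.INTER_CUBIC)[:150*2+60]
cv2.imwrite("pics/s3.png",cv2.resize(np.vstack([im,b]),None,fx=.74,fy=.74))
print(ctrl.get_obs())
```

```text
{'time_s': 5.65, 'qpos': array([4.27505874e-01, 5.07114047e-01, 1.65331009e+00, 1.34527513e-03,
       9.78949104e-01, 8.00117791e-01]), 'joint_vel': array([ 0.00221907, -0.0221593 , -0.00773343,  0.00203074,  0.00650662,
        0.00198029]), 'tau': array([ -4.80928883, -33.30623746, -20.92897296,  -1.62880976,
        -4.95638832,  -0.03469197]), 'ee_pos': array([0.49053629, 0.26407855, 0.00945315]), 'eef_rot': array([ 3.14084904e+00, -2.37089825e-03,  1.19743601e+00]), 'force': array([-19.75958172,  -0.51585426,  45.57393301]), 'moment': array([-0.33897463,  3.99054079, -0.05322762]), 'grip_force': 36.88853234052658, 'grip_width': 0.014322624702552344}
```

View pics/s3.png

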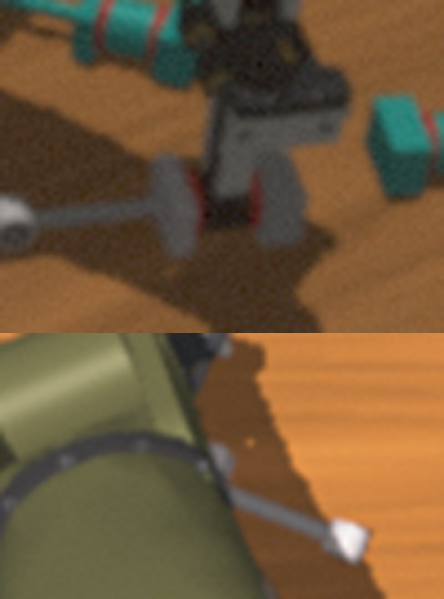

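Emit:
carry_out(
  commands=[
    [0,[0,0,0],[0,0,0]],
    [0,[0,0,0],[0,0,0]],
    [0,[0,0,0],[0,0,0]],
    [0,[0,0,0],[0,0,0]],
    [0,[0,0,0],[0,0,0]],
    [0,[0,0,0],[0,0,0]],
  ],
)

```text
time_s: 6.4
ee_pos: [0.4899, 0.263, 0.0062]
eef_rot: [-3.141, 0.0, 1.197]
force: [0.1, 0.8, 0.1]
grip_width: 0.0707
grip_force: 0.0
```

Run:
```python
from h import *
c=save("scene","s4.png",(360,150,430,210),8); o=ctrl.get_obs(); print(o["ee_pos"],o["force"],o["grip_width"],ctrl.grip_depth)
ty=np.array([np.sin(1.197),-np.cos(1.197),0])
def tip(tcp,px,offs):
    for s in offs:
        z=np.arange(-.02,.2,.001); P=np.array(tcp)[None]*[1,1,0]+s*ty+np.c_[0*z,0*z,z]
        q=proj(c,P); i=abs(q[:,1]-px[1]).argmin(); print(s,"z",z[i],"col",q[i,0].round(1),px)
tip([.4877,.2633,0],(400.75,161.2),(.047,.059))
tip([.4905,.264,0],(392.9,183.9),(.009,.022))
tip([.4877,.2627,0],(399,177),(.047,.059))
```

```text
[0.48994165 0.26302627 0.00625386] [ 0.29107584 -0.36716542  0.27300691] 0.07499927347301803 -0.0188
0.047 z 0.14600000000000016 col 399.1 (400.75, 161.2)
0.059 z 0.15500000000000017 col 400.9 (400.75, 161.2)
0.009 z 0.03300000000000004 col 390.7 (392.9, 183.9)
0.022 z 0.04400000000000005 col 392.4 (392.9, 183.9)
0.047 z 0.0910000000000001 col 396.2 (399, 177)
0.059 z 0.1020000000000001 col 398.0 (399, 177)
```

View pics/s4.png

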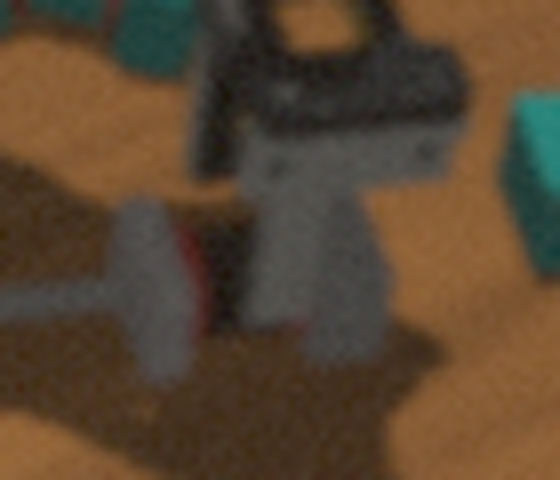

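Emit:
carry_out(
  commands=[
    [0,[0,0,4],[0,0,0]],
    [0,[0,0,4],[0,0,0]],
    [0,[0,0,4],[0,0,0]],
  ],
)

```text
time_s: 6.82
ee_pos: [0.4899, 0.263, -0.006]
eef_rot: [-3.141, 0.0, 1.197]
force: [0.8, 0.9, 0.6]
grip_width: 0.0937
grip_force: 0.0
```

Emit:
carry_out(
  commands=[
    [0,[0,0,4],[0,0,0]],
    [0,[0,0,3],[0,0,0]],
  ],
)

```text
time_s: 7.08
ee_pos: [0.4899, 0.263, -0.013]
eef_rot: [-3.141, 0.0, 1.198]
force: [0.6, 0.0, 0.3]
grip_width: 0.094
grip_force: 0.0
```

Emit:
carry_out(
  commands=[
    [0,[0,0,0],[0,0,0]],
  ],
)

```text
time_s: 7.2
ee_pos: [0.4899, 0.263, -0.0129]
eef_rot: [-3.141, 0.0, 1.198]
force: [0.3, 0.3, -0.2]
grip_width: 0.0941
grip_force: 0.0
```

Emit:
carry_out(
  commands=[
    [0,[0,0,4],[0,0,0]],
    [1,[0,0,0],[0,0,0]],
    [1,[0,0,0],[0,0,0]],
    [1,[0,0,0],[0,0,0]],
    [1,[0,0,0],[0,0,0]],
    [1,[0,0,0],[0,0,0]],
  ],
  squeeze=25,
)

```text
time_s: 7.95
ee_pos: [0.49, 0.263, -0.0166]
eef_rot: [3.142, -0.0, 1.197]
force: [-0.2, -0.1, 0.2]
grip_width: 0.0474
grip_force: 0.0
```

Emit:
carry_out(
  commands=[
    [1,[0,0,0],[0,0,0]],
    [1,[0,0,0],[0,0,0]],
  ],
)

```text
time_s: 8.2
ee_pos: [0.49, 0.263, -0.0166]
eef_rot: [-3.142, 0.0, 1.197]
force: [-1.1, -0.8, 0.4]
grip_width: 0.0395
grip_force: 25.0
```

Emit:
carry_out(
  commands=[
    [1,[0,0,0],[0,0,0]],
    [1,[0,0,-5],[0,0,0]],
    [1,[0,0,-10],[0,0,0]],
    [1,[0,0,-10],[0,0,0]],
    [1,[0,0,0],[0,0,0]],
    [1,[0,0,0],[0,0,0]],
  ],
  squeeze=50,
)

```text
time_s: 8.95
ee_pos: [0.4898, 0.263, 0.0082]
eef_rot: [-3.141, 0.0, 1.197]
force: [0.1, 0.4, -8.5]
grip_width: 0.0391
grip_force: 50.0
```

Run:
```python
from h import *
o=ctrl.get_obs(); print(o["force"],o["moment"])
c=ctrl.camera("scene")
for th in("damper_mid","damper_eye","damper_head"):
    for r in ctrl.place_of(th,"scene")[:3]: print(th,round(r["score"],2),np.round(r["at"],3))
```

```text
[ 0.08756976  0.42030167 -8.52577325] [-0.07274685  0.08334078 -0.0054944 ]
damper_mid 0.92 [0.276 0.288 0.021]
damper_mid 0.64 [0.467 0.216 0.045]
damper_mid 0.56 [0.545 0.475 0.02 ]
damper_eye 0.9 [0.58  0.548 0.022]
damper_eye 0.67 [0.204 0.239 0.023]
damper_eye 0.65 [0.44  0.136 0.045]
damper_head 0.57 [0.502 0.383 0.018]
damper_head 0.56 [0.355 0.349 0.021]
damper_head 0.55 [0.505 0.309 0.043]
```

Emit:
carry_out(
  commands=[
    [1,[0,0,-30],[0,0,0]],
    [1,[0,0,-30],[0,0,0]],
    [1,[0,0,0],[0,0,0.1776]],
    [1,[0,0,0],[0,0,0.1776]],
    [1,[0,0,0],[0,0,0.1776]],
    [1,[0,0,0],[0,0,0.1776]],
    [1,[0,0,0],[0,0,0.1776]],
    [1,[0,0,0],[0,0,0.1776]],
    [1,[0,0,0],[0,0,0.1776]],
    [1,[0,0,0],[0,0,0.1776]],
  ],
)

```text
time_s: 10.4
ee_pos: [0.4899, 0.263, 0.0681]
eef_rot: [3.141, 0.0, -0.229]
force: [0.8, -0.4, -7.4]
grip_width: 0.0391
grip_force: 50.0
```

Run:
```python
from h import *
y=-.2234;m=np.array([.604,-.0912]); p=m-.075*np.array([np.cos(y),np.sin(y)])
print(p); plan([*p,.068],y,8)
```

```text
[ 0.53086376 -0.07458402]
total [1.166e+02 3.194e+02 1.000e-01] wz -0.0057 per row [1.457e+01 3.993e+01 1.000e-02] -0.0007
```

Emit:
carry_out(
  commands=[
    [1,[12,33,0],[0,0,-0.004]],
    [1,[13,36,0],[0,0,0]],
    [1,[13,36,0],[0,0,0]],
    [1,[13,36,0],[0,0,0]],
    [1,[13,36,0],[0,0,0]],
    [1,[13,36,0],[0,0,0]],
    [1,[13,36,0],[0,0,0]],
    [1,[13,36,0],[0,0,0]],
    [1,[13.5,34.5,0],[0,0,0]],
    [1,[0,0,0],[0,0,0]],
  ],
)

```text
time_s: 11.65
ee_pos: [0.5341, -0.0763, 0.0681]
eef_rot: [3.141, 0.0, -0.222]
force: [-0.9, 0.7, -8.2]
grip_width: 0.0392
grip_force: 50.0
```

Run:
```python
from h import *
y=-.2234;m=np.array([.604,-.0912]); p=m-.075*np.array([np.cos(y),np.sin(y)])
plan([*p,.068],y,1)
c=ctrl.camera("scene")
for cam in("scene","top"):
  for th in("damper_mid","damper_eye","damper_head","mouth"):
    for r in ctrl.place_of(th,cam)[:4]:
      if r["at"][1]<.05: print(cam,th,round(r["score"],2),np.round(r["at"],3))
```

```text
total [-3.5 -1.   0.1] wz 0.0013 per row [-3.54 -0.96  0.12] 0.0013
scene damper_mid 0.77 [ 0.48  -0.064  0.108]
scene damper_head 0.97 [ 0.581 -0.086  0.101]
top mouth 0.93 [ 0.6   -0.089  0.006]
```

Emit:
carry_out(
  commands=[
    [1,[0,-1,20],[0,0,0]],
    [1,[0,0,20],[0,0,0]],
    [1,[0,0,20],[0,0,0]],
    [1,[0,0,12],[0,0,0]],
    [1,[0,0,6],[0,0,0]],
    [1,[0,0,0],[0,0,0]],
  ],
)

```text
time_s: 12.85
ee_pos: [0.5344, -0.0732, -0.0096]
eef_rot: [3.142, 0.0, -0.219]
force: [0.1, 0.8, -6.9]
grip_width: 0.0388
grip_force: 50.0
```

Run:
```python
from h import *
y=-.2234;m=np.array([.604,-.0912]); p=m-.020*np.array([np.cos(y),np.sin(y)])
plan([*p,-.0106],y,1); print(ctrl.get_obs()["force"])
c=save("scene","s5.png",(250,180,380,277),6)
print(proj(c,[*m,.004]))
```

```text
total [51.9  2.4  1. ] wz 0.0042 per row [51.9   2.38  1.05] 0.0042
[ 0.11912656  0.81827472 -6.94148613]
[[299.46655054 268.52264122]]
```

View pics/s5.png

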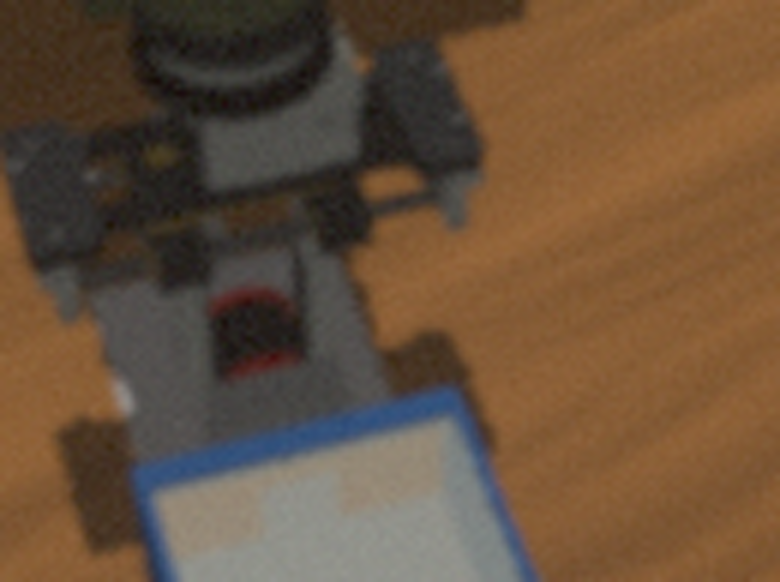

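Emit:
carry_out(
  commands=[
    [1,[0,2,0],[0,0,0.003]],
    [1,[8,0,0],[0,0,0]],
    [1,[8,0,0],[0,0,0]],
    [1,[8,0,0],[0,0,0]],
    [1,[8,0,0],[0,0,0]],
    [1,[8,0,0],[0,0,0]],
    [1,[8,0,0],[0,0,0]],
    [1,[4,0,0],[0,0,0]],
    [1,[0,0,0],[0,0,0]],
  ],
)

```text
time_s: 14.02
ee_pos: [0.5849, -0.0867, -0.0097]
eef_rot: [3.142, -0.001, -0.222]
force: [0.0, -0.5, -10.0]
grip_width: 0.039
grip_force: 50.0
```

Run:
```python
from h import *
y=-.2234;m=np.array([.604,-.0912]); p=m-.020*np.array([np.cos(y),np.sin(y)])
plan([*p,-.0126],y,1)
c=ctrl.camera("scene")
for cam in("scene","top"):
  for th in("damper_mid","damper_eye","damper_head"):
    for r in ctrl.place_of(th,cam)[:4]:
      if r["at"][1]<.05:
        d=np.array(r["at"][:2])-m; print(cam,th,round(r["score"],2),np.round(r["at"],3),(d@[np.cos(y),np.sin(y)]).round(4),(d@[-np.sin(y),np.cos(y)]).round(4))
```

```text
total [-0.4  0.1  2.9] wz 0.0011 per row [-0.42  0.15  2.92] 0.0011
scene damper_mid 0.53 [ 0.533 -0.078  0.028] -0.0717 -0.003
```

Emit:
carry_out(
  commands=[
    [1,[0,0,2],[0,0,0]],
    [1,[0,0,1],[0,0,0]],
    [1,[0,0,0],[0,0,0]],
  ],
)

```text
time_s: 14.75
ee_pos: [0.5845, -0.0866, -0.0126]
eef_rot: [3.142, 0.0, -0.222]
force: [-2.4, 0.0, -6.2]
grip_width: 0.039
grip_force: 50.0
```

Emit:
carry_out(
  commands=[
    [1,[0,0,0.7],[0,0,0]],
    [1,[0,0,0],[0,0,0]],
  ],
)

```text
time_s: 15.0
ee_pos: [0.5845, -0.0866, -0.0126]
eef_rot: [3.142, 0.0, -0.222]
force: [-8.2, 0.8, 1.8]
grip_width: 0.0392
grip_force: 50.0
```

Emit:
carry_out(
  commands=[
    [0.6,[0,0,0],[0,0,0]],
    [0.4,[0,0,0],[0,0,0]],
    [0,[0,0,0],[0,0,0]],
    [0,[0,0,0],[0,0,0]],
    [0,[0,0,0],[0,0,0]],
    [0,[0,0,0],[0,0,0]],
  ],
)

```text
time_s: 15.75
ee_pos: [0.5846, -0.0866, -0.0133]
eef_rot: [3.142, -0.0, -0.222]
force: [0.2, -0.5, 0.2]
grip_width: 0.0857
grip_force: 0.0
```

Emit:
carry_out(
  commands=[
    [0,[0,0,-15],[0,0,0]],
    [0,[0,0,-25],[0,0,0]],
    [0,[0,0,-40],[0,0,0]],
    [0,[-35,0,-10],[0,0,0]],
    [0,[-50,0,0],[0,0,0]],
    [0,[-50,0,0],[0,0,0]],
    [0,[0,0,0],[0,0,0]],
  ],
)

```text
time_s: 16.62
ee_pos: [0.4508, -0.0563, 0.0776]
eef_rot: [-3.142, -0.0, -0.222]
force: [0.6, -0.3, 0.1]
grip_width: 0.0941
grip_force: 0.0
```

Run:
```python
from h import *
y=-.2234;m=np.array([.604,-.0912]); u=np.array([np.cos(y),np.sin(y)])
plan([*(m-.156*u),.075],y,1)
c=save("scene","s6.png",(250,180,380,277),6)
for cam in("scene","top"):
  for th in("damper_mid","damper_eye","damper_head"):
    for r in ctrl.place_of(th,cam)[:4]:
      if r["at"][1]<.05:
        d=np.array(r["at"][:2])-m; print(cam,th,round(r["score"],2),np.round(r["at"],3),(d@u).round(4),(d@[-np.sin(y),np.cos(y)]).round(4))
```

```text
total [1.1 0.1 2.6] wz 0.0013 per row [1.08 0.11 2.63] 0.0013
scene damper_mid 0.64 [ 0.532 -0.079  0.026] -0.0734 -0.0038
scene damper_eye 0.92 [ 0.451 -0.058  0.023] -0.157 -0.0011
```

View pics/s6.png

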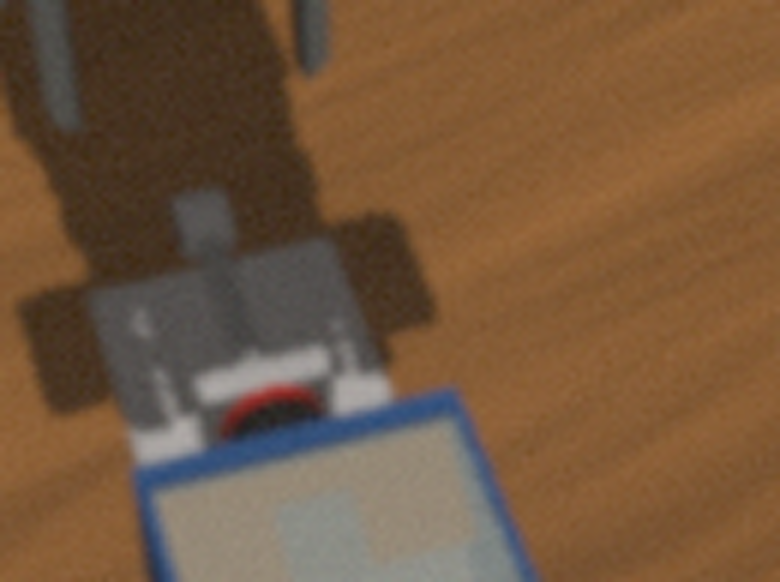

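Emit:
carry_out(
  commands=[
    [0,[0,0,30],[0,0,0]],
    [0,[0,0,30],[0,0,0]],
    [0,[0,0,20],[0,0,0]],
    [0,[0,0,13],[0,0,0]],
    [0,[0,0,0],[0,0,0]],
  ],
)

```text
time_s: 17.6
ee_pos: [0.4527, -0.0568, -0.0169]
eef_rot: [3.142, 0.001, -0.222]
force: [0.1, -0.9, -0.0]
grip_width: 0.094
grip_force: 0.0
```

Emit:
carry_out(
  commands=[
    [1,[0,0,0],[0,0,0]],
    [1,[0,0,0],[0,0,0]],
    [1,[0,0,0],[0,0,0]],
    [1,[0,0,0],[0,0,0]],
    [1,[0,0,0],[0,0,0]],
    [1,[0,0,0],[0,0,0]],
    [1,[0,0,0],[0,0,0]],
    [1,[0,0,0],[0,0,0]],
    [1,[0,0,0],[0,0,0]],
  ],
  squeeze=25,
)

```text
time_s: 18.73
ee_pos: [0.4529, -0.0569, -0.0164]
eef_rot: [3.142, 0.0, -0.222]
force: [-0.0, -0.6, 0.3]
grip_width: 0.0218
grip_force: 25.0
```

Emit:
carry_out(
  commands=[
    [1,[0,0,0],[0,0,0]],
    [1,[0,0,0],[0,0,0]],
  ],
)

```text
time_s: 18.98
ee_pos: [0.4529, -0.0569, -0.0164]
eef_rot: [3.142, 0.0, -0.222]
force: [-0.8, -0.7, 0.0]
grip_width: 0.0218
grip_force: 25.0
```

Emit:
carry_out(
  commands=[
    [1,[4,0,0],[0,0,0]],
    [1,[8,0,0],[0,0,0]],
    [1,[8,0,0],[0,0,0]],
    [1,[8,0,0],[0,0,0]],
    [1,[8,0,0],[0,0,0]],
    [1,[0,0,0],[0,0,0]],
  ],
)

```text
time_s: 19.73
ee_pos: [0.4881, -0.0648, -0.0164]
eef_rot: [-3.142, 0.0, -0.222]
force: [-0.3, -0.8, 1.0]
grip_width: 0.0216
grip_force: 25.0
```

Emit:
carry_out(
  commands=[
    [1,[8,0,0],[0,0,0]],
    [1,[8,0,0],[0,0,0]],
    [1,[8,0,0],[0,0,0]],
    [1,[8,0,0],[0,0,0]],
    [1,[8,0,0],[0,0,0]],
    [1,[0,0,0],[0,0,0]],
  ],
)

```text
time_s: 20.48
ee_pos: [0.5269, -0.0736, -0.0165]
eef_rot: [-3.142, 0.001, -0.222]
force: [-1.2, 0.6, 0.8]
grip_width: 0.0219
grip_force: 25.0
```

Emit:
carry_out(
  commands=[
    [1,[8,0,0],[0,0,0]],
    [1,[8,0,0],[0,0,0]],
    [1,[8,0,0],[0,0,0]],
    [1,[8,0,0],[0,0,0]],
    [1,[8,0,0],[0,0,0]],
    [1,[4,0,0],[0,0,0]],
    [1,[0,0,0],[0,0,0]],
  ],
)

```text
time_s: 21.35
ee_pos: [0.5699, -0.0833, -0.0165]
eef_rot: [-3.142, -0.0, -0.222]
force: [-1.5, -0.2, 1.7]
grip_width: 0.0221
grip_force: 25.0
```

Run:
```python
from h import *
y=-.2234;m=np.array([.604,-.0912]); u=np.array([np.cos(y),np.sin(y)])
plan([*(m-.035*u),-.0164],y,1)
c=ctrl.camera("scene")
for th in("damper_mid","damper_eye","damper_head"):
    for r in ctrl.place_of(th,"scene")[:4]:
      if r["at"][1]<.05:
        d=np.array(r["at"][:2])-m; print(th,round(r["score"],2),np.round(r["at"],3),(d@u).round(4),(d@[-np.sin(y),np.cos(y)]).round(4))
```

```text
total [-0.   0.1 -0.1] wz 0.0011 per row [-0.04  0.14 -0.07] 0.0011
damper_eye 0.39 [ 0.569 -0.086  0.024] -0.0352 -0.0023
```

Emit:
carry_out(
  commands=[
    [0.5,[0,0,0],[0,0,0]],
    [0,[0,0,0],[0,0,0]],
    [0,[0,0,0],[0,0,0]],
    [0,[0,0,0],[0,0,0]],
    [0,[0,0,0],[0,0,0]],
    [0,[0,0,-15],[0,0,0]],
    [0,[0,0,-25],[0,0,0]],
    [0,[0,0,-40],[0,0,0]],
    [0,[-50,0,-20],[0,0,0]],
    [0,[-60,0,-10],[0,0,0]],
  ],
)

```text
time_s: 22.8
ee_pos: [0.4621, -0.059, 0.0955]
eef_rot: [-3.142, -0.003, -0.222]
force: [0.3, -0.0, 1.3]
grip_width: 0.0938
grip_force: 0.0
```

Emit:
carry_out(
  commands=[
    [0,[-30,-50,0],[0,0,0]],
    [0,[0,-50,0],[0,0,0]],
    [0,[0,-50,0],[0,0,0]],
    [0,[0,-50,0],[0,0,0]],
    [0,[0,0,0],[0,0,0]],
  ],
)

```text
time_s: 23.42
ee_pos: [0.4778, 0.1451, 0.0945]
eef_rot: [-3.141, -0.001, -0.219]
force: [0.2, -0.3, 0.4]
grip_width: 0.0941
grip_force: 0.0
```

Run:
```python
from h import *
y=-.2234;m=np.array([.604,-.0912]); u=np.array([np.cos(y),np.sin(y)])
c=save("scene","s7.png",(250,190,380,287),4.5); t=ctrl.camera("top")
a=cv2.imread("pics/s7.png"); b=cv2.resize(t["img"][90:235,335:415],(241,a.shape[0]),interpolation=cv2.INTER_CUBIC)
cv2.imwrite("pics/s7.png",cv2.resize(np.hstack([a,b]),None,fx=.96,fy=.96))
for cam in("scene","top"):
  for th in("damper_mid","damper_eye","damper_head"):
    for r in ctrl.place_of(th,cam)[:4]:
      if r["at"][1]<.05:
        d=np.array(r["at"][:2])-m; print(th,round(r["score"],2),np.round(r["at"],3),(d@u).round(4),(d@[-np.sin(y),np.cos(y)]).round(4))
```

```text
damper_eye 0.57 [ 0.57  -0.082  0.026] -0.0354 0.0012
damper_eye 0.57 [ 0.568 -0.083  0.025] -0.0373 0.0
```

View pics/s7.png

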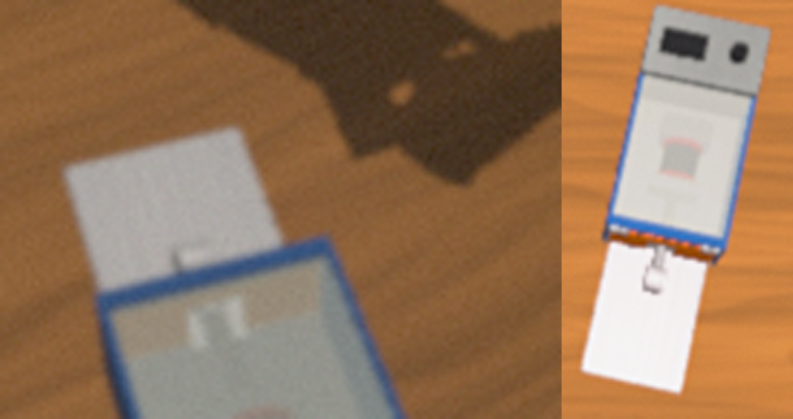

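The eye is outside on the tray, at about (655,270) in the top view. The orange flap is upright across the mouth, and the rod comes through its notch. The other objects were not touched.

```bash
python3 -c "
from station import ctrl
print(ctrl.hand_in())"
```

```text
the job is handed in; nothing more can be done
None
```

The damper is in the chamber head first with the flap shut behind its body, the rod through the notch and the eye outside on the tray; I handed the job in at about 24 s, after one first grip on the tube slipped (about 46 N at the wrist) and was retaken lower.

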